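# Angle a long tube block in behind the bench air tap and seat it in the chiller bay

### The arm

A 6-joint arm with a two-finger parallel gripper is mounted at the origin on a cart in front of the work surface, level with it; the furniture and walls round the work are solid. World frame = base frame: x ahead of the robot, y to its left, z up, the work surface at z = 0. Lengths are in mm, angles in rad, forces in N, time in s.
With the tool pointing down it reaches from about 300 to 775 mm from the base axis. Payload 14.6 kg.
Tool frame: the origin (TCP) lies on the centre line of the jaws, within the pads' length; the fingertips stand 19 mm ahead of it and the grasp point (between the pads) is the TCP (bot.tip_reach is the distance from the TCP to the fingertips, in mm); y points along the fingers, x is the direction in which the jaws open and shut, and the axes are right-handed (so a half turn about y gives the same grasp; the last joint's range is limited). The gripper opens to 85 mm and grips with 20 to 120 N. Pads are 22 mm wide; open, the fingers measure 114 mm over their backs; the gripper's body (76 mm by 85 mm) begins 54 mm behind the grasp point. The pads swing forward as they close: fully open they stand 13 mm farther back than shut.
Start: joints at [1.071, 0.3, 1.521, -0, 1.321, -0.067], TCP at [230.674, 499.278, 228.081] pointing down, gripper open.
Joint ranges: [-3.03, 3.03], [-0.79, 2.21], [0.23, 2.52], [-1.04, 4.18], [0, 3.07], [-2.55, 2.55]. Speed limits (rad/s): [2.22, 2.22, 2.57, 3.14, 3.14, 3.14].

### API

Orientations are given as a unit quaternion [w, x, y, z].
In Python, from rig import bot gives the robot as it stands. Calls block until the motion is done:
- bot.move_to(position, orientation): joint-space move of the TCP to a pose.
- bot.servo_line(position, attitude=None, speed=150, until_force=None): straight line of the TCP; attitude=None keeps the orientation; speed is the mean speed in mm/s. With until_force (N) it stops when the force on the tool has changed by that much, and returns True; else False.
- bot.move_joints(angles): joint-space move.
- bot.move_gripper(opening, grip_force=None): finger opening in mm; grip_force is the grip in N (None keeps the last); returns when the fingers have stopped.
- bot.dwell(seconds).
- bot.ik(position, orientation): joint angles nearest the present ones, or None.
- bot.read_state(): the state.
- bot.read_camera(name): name is "scene" or "top"; returns a dict with "image" (480x640x3 uint8, blue, green, red), "depth" (480x640 float32, mm along the optical axis (not along the pixel's ray), 0 where there is no reading), "fovy" (degrees; the focal length in pixels is half the picture's height over the tangent of half this angle, whatever the lens; pixels are square), "cx", "cy" (the principal point, pixels), "eye" and "attitude" of the camera in the world. Camera axes: x right, y down, z forward; pixel columns grow to the right and rows downward; lengths in mm; the calibration is good to about 2 mm. A picture is of the moment at which its call begins.
A pose or a line that the arm cannot do raises bot.MotionError and nothing moves.
- bot.finish_job(): hands the job in, once; it reports no verdict.
The state is a dict: "clock": time; "joint_positions": joint angles; "qvel": joint speeds; "effort": joint torques, N m; "ee_pos": TCP position; "tool_rot": TCP orientation; "ft_force": force on the tool from outside, world axes, zero at the start; "moment": the same for the moment, N m; "grip_width": finger opening in mm.
Only numpy, scipy, OpenCV 4.12 (cv2) and the standard library are available. Lean on these libraries where they do the work, as an engineer would, in place of code of your own. Each camera call takes 0.05 s, during which the arm holds its last target.

### The job

Push the long aluminium tube block across the bench into the bay of the chiller: the fixed air tap stands before the bay, so work the block's left end in behind the tap first, with the block at an angle, then swing its right end in until its whole long back side stands flush against the chiller's cold face, between the two end cheeks. The block is full of samples: only push it, gently, with the fingers from outside; never take it between the fingers, lift it or tip it. Leave the bottles, vials, dish and tip box standing where they are, and move the hand clear at the end.

Things in the scene. Friction and masses are not known exactly. Their poses are not given: they have to be found in the camera images.
- tube_block: The loose tube block: bare aluminium bar 46 (x) x 240 (y, its long axis) x 40 mm high, white tube caps standing 7 mm above its top; about 0.6 kg, slides flat with ordinary friction (2 to 6 N). Origin: centre of the underside. +x = its long back side (goes against the cold face), +y = left end, seen from the robot. Starts before the bay, right of the tap, roughly parallel to the bay.
- block_left_end (a point): Centre of the block's left end face (+y end, 20 mm above its underside).
- block_right_end (a point): Centre of the block's right end face (-y end, 20 mm above its underside).
- block_left_back (a point): Back left edge of the block (back side x = +23 mm, left end y = +120 mm), 20 mm above its underside.
- block_right_back (a point): Back right edge of the block (back side x = +23 mm, right end y = -120 mm), 20 mm above its underside.
- chiller: Fixed white housing 64 mm deep, 306 mm long, 66 mm high. Origin: foot of its flat cold face at the bay's middle; +x points into the housing, +y along the bay to the left, the bay is on the -x side. Grey end cheeks, 44 mm high, stand out 32 mm before the cold face; their inner sides are at y = +131 and -131 mm: the bay is 262 mm long, open before and above. Bench is the bay's floor.
- air_tap: Fixed steel air tap standing on the bench before the left part of the bay: foot 40 mm across and 8 mm high, column 33 mm across, black hand wheel, top at 80 mm. Origin: centre of the foot, about 94 mm before the cold face and 65 mm left of the bay's middle; axes as the chiller's. A hose nozzle sticks out 50 mm to the front left, 40 mm up.
- reagent_bottle: Bystander: capped glass bottle, 58 mm across, 122 mm high, left of the chiller. Origin: centre of its foot.
- spare_vial: Bystander: stoppered vial, 29 mm across, 114 mm high, right of the chiller. Origin: centre of its foot.
- stoppered_vial: Bystander: stoppered vial, 28 mm across, 112 mm high, left of the tap. Origin: centre of its foot.
- dish: Bystander: petri dish, 61 mm across, 16 mm high, behind on the left. Origin: centre of its underside.
- tips: Bystander: closed pipette-tip box 125 x 82 x 72 mm, behind on the left. Origin: centre of its underside.
Things that resemble listed ones, but are neither listed nor needed, are in the scene too. Leave any brown or purple look-alike of the air_tap alone.

How it is judged (in metres and radians):
On the way, in this order (a step that is already met when the one before it is completed fails the run):
1. the block's left end is in behind the tap while its right end is still out before the bay (x of block_left_end in the frame of air_tap above 0.03 m and y of block_left_end in the frame of air_tap above 0.02 m and x of block_right_end in the frame of chiller below -0.05 m), for 0.1 s.
2. the right end is swung in, the left end still behind the tap (x of block_right_end in the frame of chiller above -0.04 m and x of block_left_end in the frame of chiller above -0.06 m and y of block_left_end in the frame of air_tap above 0.02 m), for 0.1 s.
At the end, for the whole second after the job is handed in: The block stands still and level on the bench in the bay, both ends of its back side within 6 mm of the cold face, and its middle within 20 mm of the bay's middle (x of each of block_left_back, block_right_back in the frame of chiller above -0.006 m and y of tube_block in the frame of chiller between -0.02 and 0.02 m and height (world z) of tube_block below 0.006 m and angle between tube_block's own z axis and vertical below 0.05 rad and linear speed of tube_block below 0.01 m/s); the robot touches nothing.
It fails at once if the block is lifted (its underside's centre over 10 mm up) or tipped (over 0.15 rad) (height (world z) of tube_block above 0.01 m or angle between tube_block's own z axis and vertical above 0.15 rad).
It fails at once if the block is taken between the fingers: the grasp point lies inside the block's outline (36 mm by 232 mm), below 45 mm (x of the grasp point in the frame of tube_block between -0.018 and 0.018 m and y of the grasp point in the frame of tube_block between -0.116 and 0.116 m and z of the grasp point in the frame of tube_block below 0.045 m).
It fails at once if the block is shoved hard: the fingers press it with over 60 N (contact force between the fingers and tube_block above 60 N).
It fails at once if a bystander (bottle, vial, dish, tip box) is moved by over 30 mm, or the bottle or a vial is tipped over (distance of any of reagent_bottle, spare_vial, stoppered_vial, dish, tips from where it was at the start of the episode above 0.03 m or angle between any of reagent_bottle, spare_vial, stoppered_vial's own z axis and vertical above 0.5 rad).
It also fails if it takes over 61 s, if anything falls off the work surface, if the arm or the gripper's body presses on something with over 40 N, if the wrist force passes 120 N, or if a joint passes its speed limit or range.

## Working session

There is one attempt and no reset: what is moved stays moved. The work goes in short steps, each a Python script; the robot and the scene stay as the last script left them, time stands still between calls to the robot, and variables do not carry over. Pictures are saved under pics/ and viewed, and the job is handed in when it is done.

```bash
ls; mkdir -p pics; python3 - <<'E'
from rig import bot
import cv2,numpy as np
s=bot.read_state();print(s['clock'],s['ee_pos'],s['tool_rot'],s['grip_width'],bot.tip_reach)
for n in('scene','top'):
    c=bot.read_camera(n);cv2.imwrite(f'pics/{n}0.png',c['image']);np.savez(f'{n}0.npz',**c)
    print(n,c['fovy'],c['cx'],c['cy'],c['eye'],c['attitude'])
E
```

```text
pics
0.0 [230.54787061 499.07484999 227.50813654] [-0.59547985  0.59588885  0.38062834 -0.38136898] 85.2743177652498 19.0
scene 53.24274981744333 327.6519992731601 236.23698959303002 [ -80.54797304 -983.40065091  530.54441358] [-0.51981875  0.79697132 -0.26234725  0.16062103]
top 49.86692234420944 322.04966582681936 247.76658621487724 [ 261.27647736 -113.77854463 1287.04982112] [ 0.07193947 -0.69278039  0.7138985  -0.07231159]
```

View pics/scene0.png

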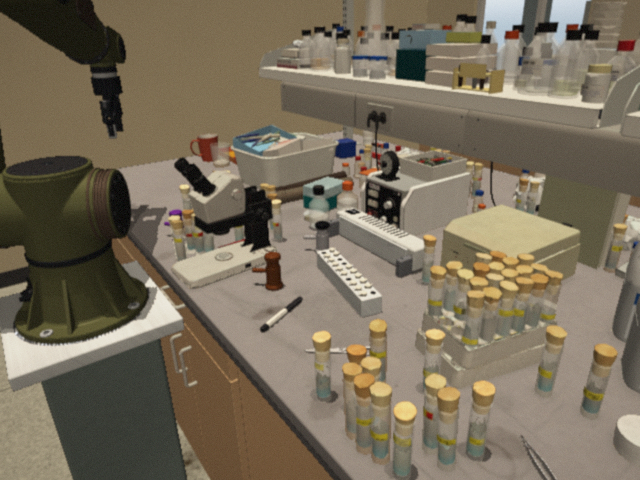

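View pics/top0.png

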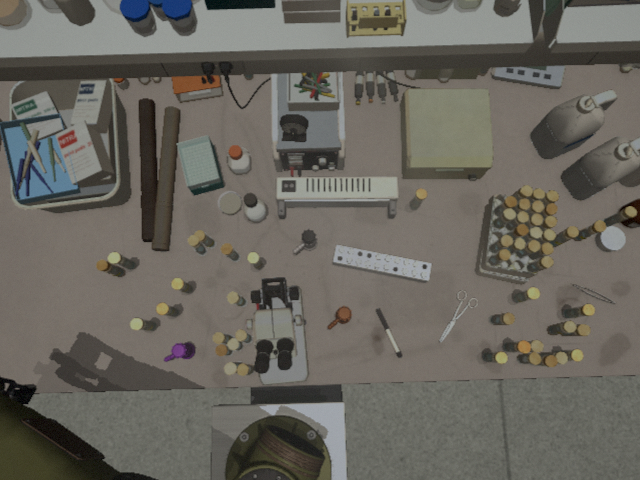

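In the top view, the tap candidates are grey with a black wheel at (307,239), brown at (342,315) and purple at (180,351). Only the grey one stands before the left part of the bay. The chiller is at (338,190), the block at (382,263), the spare vial at (420,194) and the stoppered vial at about (254,259). I'll confirm these in a crop.

```bash
cat > h.py <<'E'
import numpy as np,cv2
from scipy.spatial.transform import Rotation as R
def rot(q): return R.from_quat([q[1],q[2],q[3],q[0]])
def setup(c):
    f=240/np.tan(np.radians(float(c['fovy']))/2)
    return f,rot(c['attitude']).as_matrix(),np.array(c['eye'],float)
def cloud(c):
    f,M,e=setup(c); v,u=np.mgrid[:480,:640]; d=c['depth']
    P=np.stack([(u-c['cx'])/f*d,(v-c['cy'])/f*d,d],-1)@M.T+e
    P[d<=0]=np.nan
    return P
def ray(c,uv,z):
    f,M,e=setup(c); uv=np.atleast_2d(uv).astype(float)
    D=np.stack([(uv[:,0]-c['cx'])/f,(uv[:,1]-c['cy'])/f,np.ones(len(uv))],-1)@M.T
    return e+D*((z-e[2])/D[:,2])[:,None]
def proj(c,P):
    f,M,e=setup(c); q=(np.atleast_2d(P)-e)@M
    return np.stack([q[:,0]/q[:,2]*f+c['cx'],q[:,1]/q[:,2]*f+c['cy']],-1)
E
python3 - <<'E'
from h import *
c=dict(np.load('top0.npz'));s=dict(np.load('scene0.npz'))
im=c['image'][150:350,200:460]
cv2.imwrite('pics/topc.png',cv2.resize(im,None,fx=3,fy=3,interpolation=cv2.INTER_CUBIC))
cv2.imwrite('pics/scenec.png',cv2.resize(s['image'][190:350,230:450],None,fx=3.5,fy=3.5,interpolation=cv2.INTER_CUBIC))
P=cloud(c);S=cloud(s)
for n,A,pts in(('top',P,[(307,239),(382,263),(338,182),(420,194),(254,259),(281,208),(394,207),(450,260),(330,220),(250,208),(275,290),(275,350),(342,315),(388,330),(394,204)]),('scene',S,[(340,280),(380,245),(322,230),(322,245),(300,300),(403,268)])):
    for p in pts: print(n,p,A[p[1],p[0]].round(0))
E
```

```text
top (307, 239) [534. -83.  80.]
top (382, 263) [ 476. -263.   45.]
top (338, 182) [ 681. -163.   63.]
top (420, 194) [ 628. -355.  111.]
top (254, 259) [483.  41. 109.]
top (281, 208) [623. -19.  47.]
top (394, 207) [ 617. -301.   45.]
top (450, 260) [ 487. -442.   -1.]
top (330, 220) [ 600. -141.    3.]
top (250, 208) [613.  53.  87.]
top (275, 290) [405. -11. 151.]
top (275, 350) [274. -14. 201.]
top (342, 315) [ 350. -160.   81.]
top (388, 330) [ 316. -273.   11.]
top (394, 204) [ 626. -302.   40.]
scene (340, 280) [ 452. -276.   33.]
scene (380, 245) [ 631. -201.   36.]
scene (322, 230) [536. -92.  63.]
scene (322, 245) [531. -98.  26.]
scene (300, 300) [ 363. -256.    8.]
scene (403, 268) [ 609. -303.   22.]
```

View pics/topc.png

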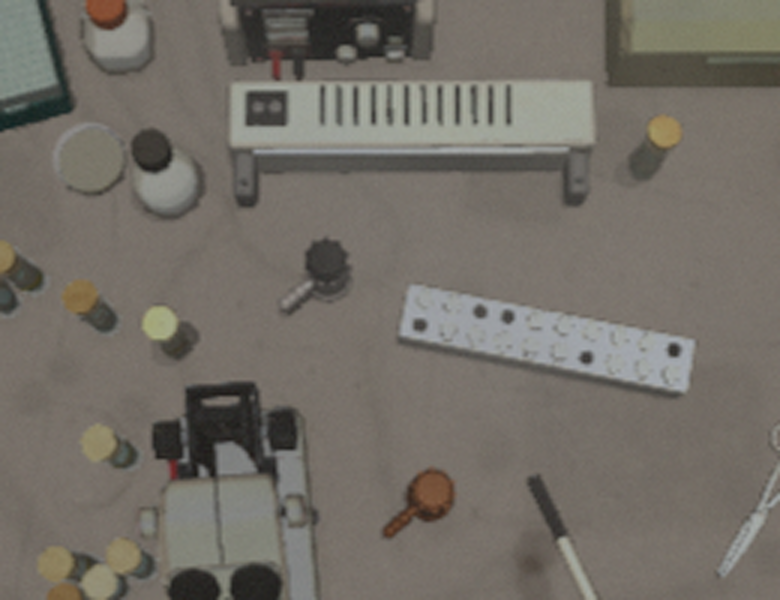

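View pics/scenec.png

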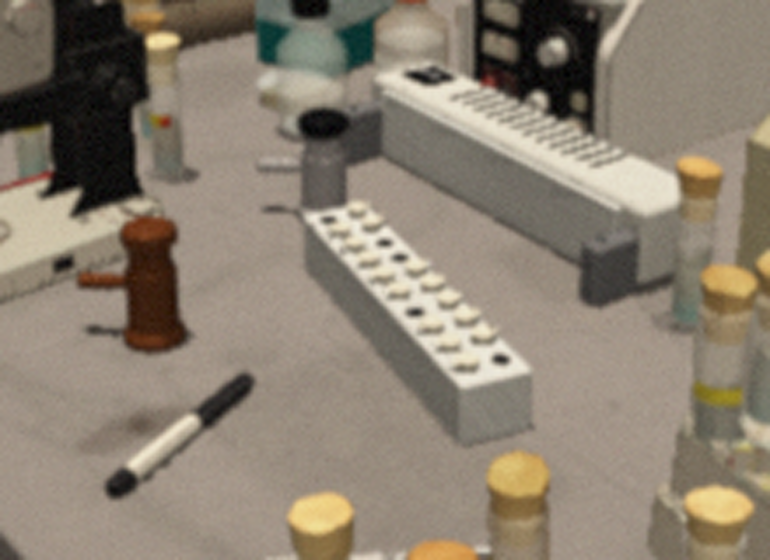

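```bash
cat >> h.py <<'E'
def blockpose(c):
    """block top outline (40mm plane) -> centre, yaw of its long axis direction (left end +y)"""
    P=cloud(c); z=P[...,2]; hsv=cv2.cvtColor(c['image'],cv2.COLOR_BGR2HSV)
    return P,z,hsv
E
python3 - <<'E'
from h import *
c=dict(np.load('top0.npz'));s=dict(np.load('scene0.npz'))
P=cloud(c);S=cloud(s)
x,y,z=np.moveaxis(P,-1,0)
def bl(P):
    x,y,z=np.moveaxis(P,-1,0)
    m=(z>34)&(z<55)&(x>420)&(x<545)&(y<-115)&(y>-420)
    m=m.astype(np.uint8);n,l,st,_=cv2.connectedComponentsWithStats(m);k=1+np.argmax(st[1:,4]);return l==k
m=bl(P);print('z med',np.median(z[m]),m.sum())
cn=cv2.findContours(m.astype(np.uint8),0,1)[0][0][:,0]
w=ray(c,cn,40)[:,:2].astype(np.float32);print(cv2.minAreaRect(w),cv2.boxPoints(cv2.minAreaRect(w)))
g=cv2.cvtColor(c['image'],cv2.COLOR_BGR2GRAY);print(np.percentile(g[m],[5,50,95]), np.median(g[225:240,340:400]))
m=bl(S);cn=cv2.findContours(m.astype(np.uint8),0,1)[0][0][:,0];w=S[m][:,:2].astype(np.float32);print('scene',cv2.minAreaRect(w),m.sum(),cv2.boxPoints(cv2.minAreaRect(w)))
# chiller face from scene
xs,ys,zs=np.moveaxis(S,-1,0)
m=(zs>15)&(zs<55)&(xs>600)&(xs<670)&(ys<-60)&(ys>-270)
print('face pts',m.sum());
A=S[m]
for lo in range(-270,-60,30):
    q=A[(A[:,1]>=lo)&(A[:,1]<lo+30)];print(lo,len(q),np.percentile(q[:,0],[5,50,95]).round(1) if len(q) else'')
m=(z>58)&(z<72)&(x>600)&(x<740)&(y<20)&(y>-330)
w=P[m][:,:2].astype(np.float32);print('top of chiller',np.median(z[m]),cv2.minAreaRect(w),cv2.boxPoints(cv2.minAreaRect(w)))
for nm,A in(('top',P),('scene',S)):
    q=A[...,:];m=(q[...,2]>15)&(q[...,2]<50)&(q[...,0]>590)&(q[...,0]<640)
    for a,b in((-40,15),(-320,-285)):
        k=m&(q[...,1]>a)&(q[...,1]<b);B=q[k];print(nm,'cheek',k.sum(),np.percentile(B[:,0],[2,50,98]).round(1),np.percentile(B[:,1],[2,50,98]).round(1),np.median(B[:,2]))
    k=(q[...,2]>65)&(q[...,2]<90)&(np.hypot(q[...,0]-534,q[...,1]+85)<40);B=q[k]
    print(nm,'tap wheel',k.sum(),B.mean(0),B.min(0),B.max(0))
    for n2,a in(('stopvial',(483,41)),('bottle',(618,35)),('spare',(628,-355))):
        k=(q[...,2]>50)&(np.hypot(q[...,0]-a[0],q[...,1]-a[1])<45);B=q[k];print(n2,k.sum(),B.min(0).round(),B.max(0).round()) if len(B) else 0
E
```

```text
z med 40.24058505601613 1778
((479.1334533691406, -264.69927978515625), (238.86708068847656, 46.9480094909668), 76.68768310546875) [[ 428.78958 -375.5185 ]
 [ 474.47604 -386.32867]
 [ 529.4773  -153.88007]
 [ 483.79086 -143.06989]]
[113.  158.5 166. ] 116.0
scene ((476.95196533203125, -262.6204833984375), (243.1457061767578, 47.952980041503906), 77.46294403076172) 1288 [[ 427.15723 -376.08994]
 [ 473.9668  -386.4991 ]
 [ 526.7467  -149.15103]
 [ 479.93713 -138.74185]]
face pts 792
-270 126 [628.8 630.8 633.1]
-240 127 [628.7 631.6 633.5]
-210 117 [630.3 632.3 634.2]
-180 118 [630.9 633.1 635.2]
-150 103 [631.4 633.8 636.8]
-120 109 [632.5 634.7 637.4]
-90 92 [632.8 635.4 637.2]
top of chiller 61.5836227334712 ((685.4912719726562, -145.1790313720703), (118.51054382324219, 334.024658203125), 2.240727186203003) [[ 619.75146    19.388828]
 [ 632.81116  -314.38043 ]
 [ 751.2311   -309.7469  ]
 [ 738.1714     24.02237 ]]
top cheek 136 [605.9 623.2 639.5] [-38.  -21.3 -10.8] 41.047497856361474
top cheek 147 [598.8 617.1 636.2] [-307.8 -296.8 -288.5] 40.71896683828095
top tap wheel 164 [541.60585419 -86.66191128  78.27104387] [ 524.31705498 -102.31747799   67.10350258] [558.65856394 -70.3493791   85.81234923]
stopvial 159 [475.  28.  51.] [500.  55. 117.]
bottle 475 [597.  19.  50.] [654.  75. 126.]
spare 178 [ 617. -372.   50.] [ 644. -345.  115.]
scene cheek 164 [606.  625.5 638.6] [-38.5 -24.7 -15.2] 32.309682165532195
scene cheek 295 [596.  617.  638.4] [-310.7 -304.  -287.6] 34.95241458337398
scene tap wheel 112 [536.01884326 -90.30634981  75.99506113] [ 522.79740097 -104.48218267   65.07878106] [553.43082413 -67.44640716  81.69378161]
stopvial 225 [472.  29.  51.] [499.  55. 113.]
bottle 431 [594.  19.  50.] [646.  70. 124.]
spare 359 [ 613. -371.   50.] [ 642. -311.  115.]
```

Confirmed: the grey tap stands before the left part of the bay, and the brown and purple ones are ignored. The chiller's face is at about x=633, y=-159, yaw about -1.5°. The block is at (478,-263), angled about 12° towards "left end in".

Plan:
1. Push the front side with both open fingers.
2. Push the right end face along the block's axis.
3. Swing the right end in.

First I move above the start point and check the real fingertip height.

```bash
cat >> h.py <<'E'
O=np.array([633.3,-159.0]); YAW=-0.0255
XD=np.array([np.cos(YAW),np.sin(YAW)]); YD=np.array([-np.sin(YAW),np.cos(YAW)])
def C2W(p): return O+p[0]*XD+p[1]*YD
def W2C(p): d=np.asarray(p)[:2]-O; return np.array([d@XD,d@YD])
def att(a,flip=False):
    """jaws open along u (block axis at angle a in chiller frame), tool y down"""
    u=np.sin(a)*XD+np.cos(a)*YD
    X=np.array([u[0],u[1],0])*(-1 if flip else 1); Y=np.array([0,0,-1.]); Z=np.cross(X,Y)
    q=R.from_matrix(np.stack([X,Y,Z],1)).as_quat(); return [q[3],q[0],q[1],q[2]]
def un(a): return np.array([np.sin(a),np.cos(a)]),np.array([np.cos(a),-np.sin(a)])
def snap(bot,name):
    out={}
    for n in('scene','top'):
        c=bot.read_camera(n); np.savez(f'{name}_{n}.npz',**c); out[n]=c
    a=out['top']['image'][140:340,180:500];b=out['scene']['image'][150:350,200:520]
    cv2.imwrite(f'pics/{name}.png',cv2.resize(np.vstack([a,b]),None,fx=1.5,fy=1.5,interpolation=cv2.INTER_CUBIC))
    return out
E
python3 - <<'E'
from rig import bot
from h import *
s=bot.read_state();print(rot(s['tool_rot']).as_matrix().round(2))
u,n=un(.2); c=np.array([-152.6,-108.5]); p=c-n*(34+18); w=C2W(p)
for f in(0,1):
    for z in (300,120,30): print(f,z,bot.ik([*w,z],att(.2,f)))
    e=C2W(np.array([-152.6,-108.5])-u*170); print('end',bot.ik([*e,30],att(np.pi/2+.2,f)))
    print('fin',bot.ik([*C2W((-57,-20)),30],att(0,f)))
print(w)
E
```

```text
[[ 0.42 -0.   -0.91]
 [ 0.91 -0.    0.42]
 [-0.   -1.    0.  ]]
0 300 [-6.06607087e-01  1.30559423e-01  1.55935539e+00 -4.44089210e-16
  1.45167784e+00 -1.95190341e+00]
0 120 [-6.06607087e-01  3.03512453e-01  1.78772754e+00 -4.44089210e-16
  1.05035267e+00 -1.95190341e+00]
0 30 [-6.06607087e-01  4.50053921e-01  1.83859988e+00 -4.44089210e-16
  8.52938857e-01 -1.95190341e+00]
end [-8.32663591e-01  6.61325294e-01  1.48526577e+00 -4.44089210e-16
  9.95001593e-01 -6.07163591e-01]
fin [-3.59861565e-01  6.38944932e-01  1.52402777e+00 -4.44089210e-16
  9.78619956e-01 -1.90515789e+00]
1 300 [-6.06607087e-01  1.30559423e-01  1.55935539e+00 -4.44089210e-16
  1.45167784e+00  1.18968924e+00]
1 120 [-6.06607087e-01  3.03512453e-01  1.78772754e+00 -4.44089210e-16
  1.05035267e+00  1.18968924e+00]
1 30 [-6.06607087e-01  4.50053921e-01  1.83859988e+00 -4.44089210e-16
  8.52938857e-01  1.18968924e+00]
end [-8.32663591e-01  6.61325294e-01  1.48526577e+00 -4.44089210e-16
  9.95001593e-01  2.53442906e+00]
fin [-3.59861565e-01  6.38944932e-01  1.52402777e+00 -4.44089210e-16
  9.78619956e-01  1.23643476e+00]
[ 427.29967476 -251.94697353]
```

```bash
python3 - <<'E'
from rig import bot
from h import *
u,n=un(.2); c=np.array([-152.6,-108.5]); w=C2W(c-n*(34+22))
s=bot.read_state(); p=s['ee_pos']
bot.move_to([p[0],p[1],310],s['tool_rot'])
bot.move_to([*w,300],att(.2,True))
bot.move_to([*w,110],att(.2,True))
s=bot.read_state();print(s['clock'],s['ee_pos'],s['ft_force'],s['grip_width'])
o=snap(bot,'a1')
S=cloud(o['scene']);P=S.reshape(-1,3)
k=(np.hypot(P[:,0]-w[0],P[:,1]-w[1])<70)&(P[:,2]>55)
B=P[k];print(len(B),np.sort(B[:,2])[:30].round(0)); 
for lo in range(60,140,5):
    q=B[(B[:,2]>=lo)&(B[:,2]<lo+5)]
    if len(q):print(lo,len(q),q.min(0).round(),q.max(0).round())
E
```

```text
4.0417 [ 424.24812674 -251.42374585  111.33531147] [ 0.78569646 -1.46480915  0.23948243] 85.36191689319719
5540 [128. 128. 128. 128. 129. 129. 129. 129. 129. 129. 129. 129. 129. 130.
 130. 130. 130. 130. 130. 130. 130. 130. 130. 130. 131. 131. 131. 131.
 131. 131.]
125 21 [ 403. -300.  128.] [ 440. -206.  130.]
130 33 [ 402. -300.  130.] [ 443. -204.  135.]
135 50 [ 400. -306.  135.] [ 442. -204.  140.]
```

View pics/a1.png

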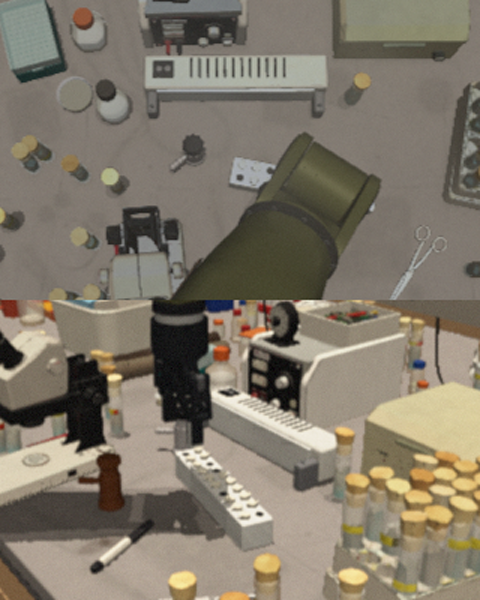

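```bash
python3 - <<'E'
from h import *
s=dict(np.load('a1_scene.npz'));P=cloud(s)
im=s['image'][200:300,280:400];cv2.imwrite('pics/a1z.png',cv2.resize(im,None,fx=6,fy=6,interpolation=cv2.INTER_NEAREST))
for r in range(216,254,2): print(r,[tuple(P[r,c].round(0).astype(int)) if s['depth'][r,c]>0 else 0 for c in (312,320,328,334,338)])
print(proj(s,[[424,-251,92],[424,-251,111],[424,-300,92],[424,-200,92]]))
E
```

```text
216 [(np.int64(432), np.int64(-208), np.int64(162)), (np.int64(400), np.int64(-284), np.int64(194)), (np.int64(397), np.int64(-314), np.int64(204)), (np.int64(408), np.int64(-318), np.int64(202)), (np.int64(413), np.int64(-323), np.int64(203))]
218 [(np.int64(430), np.int64(-209), np.int64(158)), (np.int64(398), np.int64(-286), np.int64(191)), (np.int64(396), np.int64(-315), np.int64(201)), (np.int64(406), np.int64(-320), np.int64(200)), (np.int64(415), np.int64(-321), np.int64(198))]
220 [(np.int64(430), np.int64(-209), np.int64(154)), (np.int64(401), np.int64(-281), np.int64(185)), (np.int64(397), np.int64(-313), np.int64(196)), (np.int64(421), np.int64(-299), np.int64(185)), (np.int64(415), np.int64(-320), np.int64(193))]
222 [(np.int64(432), np.int64(-207), np.int64(148)), (np.int64(542), np.int64(-76), np.int64(78)), (np.int64(396), np.int64(-315), np.int64(193)), (np.int64(420), np.int64(-300), np.int64(182)), (np.int64(416), np.int64(-319), np.int64(189))]
224 [(np.int64(432), np.int64(-206), np.int64(143)), (np.int64(531), np.int64(-91), np.int64(80)), (np.int64(397), np.int6
[... 2874 characters left out ...]
np.int64(130)), (np.int64(520), np.int64(-163), np.int64(46)), (np.int64(585), np.int64(-91), np.int64(0))]
250 [(np.int64(527), np.int64(-58), np.int64(-2)), (np.int64(529), np.int64(-91), np.int64(10)), (np.int64(509), np.int64(-154), np.int64(40)), (np.int64(522), np.int64(-161), np.int64(39)), (np.int64(579), np.int64(-100), np.int64(-1))]
252 [(np.int64(517), np.int64(-72), np.int64(1)), (np.int64(489), np.int64(-149), np.int64(39)), (np.int64(504), np.int64(-161), np.int64(39)), (np.int64(506), np.int64(-182), np.int64(47)), (np.int64(515), np.int64(-185), np.int64(45))]
[[321.7705498  254.50922899]
 [321.56939232 246.20560313]
 [335.93158184 263.1218894 ]
 [308.09783333 246.19355938]]
```

View pics/a1z.png

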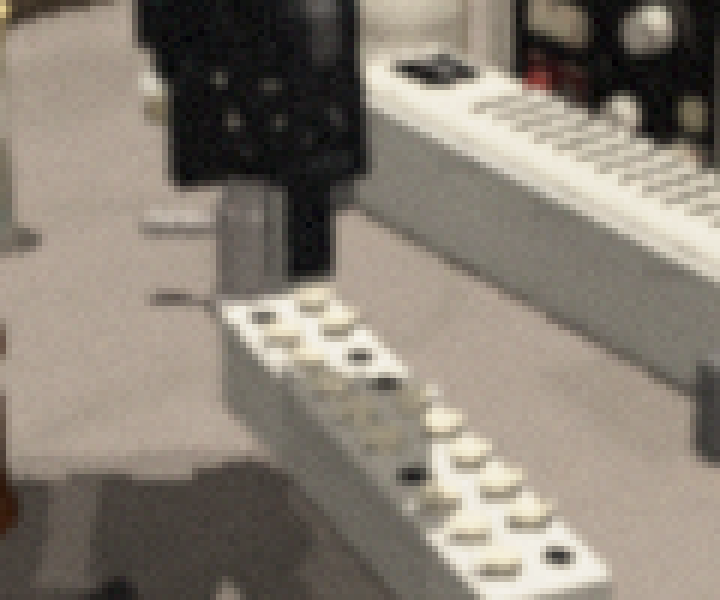

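```bash
python3 - <<'E'
from rig import bot
from h import *
s=bot.read_state();print(s['clock'],s['ee_pos'],s['ft_force'])
c=bot.read_camera('scene');P=cloud(c).reshape(-1,3)
k=(np.hypot(P[:,0]-424,P[:,1]+251)<70)&(P[:,2]>55);print(np.sort(P[k][:,2])[:12].round())
bot.move_gripper(0)
c=bot.read_camera('scene');P=cloud(c).reshape(-1,3)
k=(np.hypot(P[:,0]-424,P[:,1]+251)<70)&(P[:,2]>55);print(np.sort(P[k][:,2])[:12].round())
s=bot.read_state();print(s['clock'],s['ee_pos'],s['grip_width'])
cv2.imwrite('pics/a2z.png',cv2.resize(c['image'][200:300,280:400],None,fx=6,fy=6))
E
```

```text
4.1417 [ 424.35061808 -251.61186682  111.78148122] [0.59323879 0.18545159 0.14111796]
[127. 129. 129. 129. 129. 129. 129. 129. 130. 130. 130. 130.]
[114. 114. 114. 114. 114. 115. 115. 115. 116. 116. 116. 117.]
5.0083 [ 423.409719   -251.07744401  110.0078047 ] -0.17347378892449483
```

View pics/a2z.png

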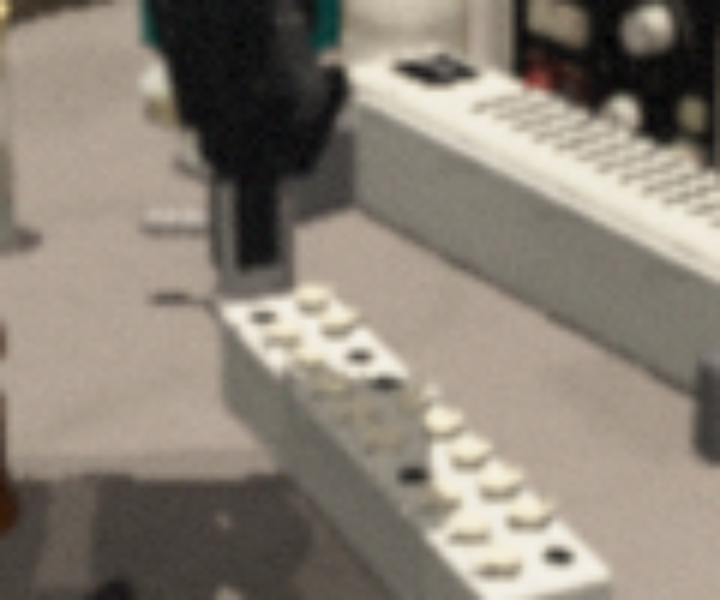

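```bash
python3 - <<'E'
from rig import bot
from h import *
c=bot.read_camera('scene');P=cloud(c)
np.set_printoptions(linewidth=200)
print(c['depth'][236:262:2,312:334:2].round(0).astype(int))
print(bot.read_state()['ee_pos'])
a=dict(np.load('scene0.npz'))
d=cv2.absdiff(c['image'],a['image']).max(2)
cv2.imwrite('pics/d.png',cv2.resize((d[200:300,280:400]>25).astype(np.uint8)*255,None,fx=6,fy=6,interpolation=cv2.INTER_NEAREST))
print(P[240:262:2,322].round())
E
```

```text
[[1204 1198  965  965  959  960  959  962 1194 1293 1300]
 [1202 1205  968  965  960  962  964  966 1193 1287 1293]
 [1281 1279  969  966  965  965  966  966 1196 1277 1278]
 [1270 1269  970  970  963  962  968  969 1195 1268 1269]
 [1255 1253  970  973  967  967  969  980 1195 1256 1255]
 [1248 1244 1202  973  976  976  981 1194 1201 1241 1244]
 [1236 1228 1206 1199 1193 1191 1197 1192 1202 1121 1122]
 [1224 1223 1204 1197 1197 1190 1129 1129    0 1115 1110]
 [1216 1208 1203 1124 1121 1122 1120 1120 1118 1121 1117]
 [1201    0 1203 1118 1109 1112 1107 1097 1096 1110 1110]
 [1192 1194 1189 1116 1103 1102 1090 1089 1093 1100 1106]
 [1181 1178 1182 1123 1106 1095 1092 1091 1095 1076 1076]
 [1174 1172 1173 1122 1107 1093 1084 1080 1068 1068 1067]]
[ 423.40365759 -251.04459329  109.99625603]
[[ 418. -261.  130.]
 [ 416. -264.  128.]
 [ 418. -262.  122.]
 [ 421. -257.  115.]
 [ 530.  -98.   18.]
 [ 529. -101.   14.]
 [ 493. -152.   39.]
 [ 487. -161.   39.]
 [ 480. -170.   40.]
 [ 475. -177.   39.]
 [ 473. -180.   36.]]
```

View pics/d.png

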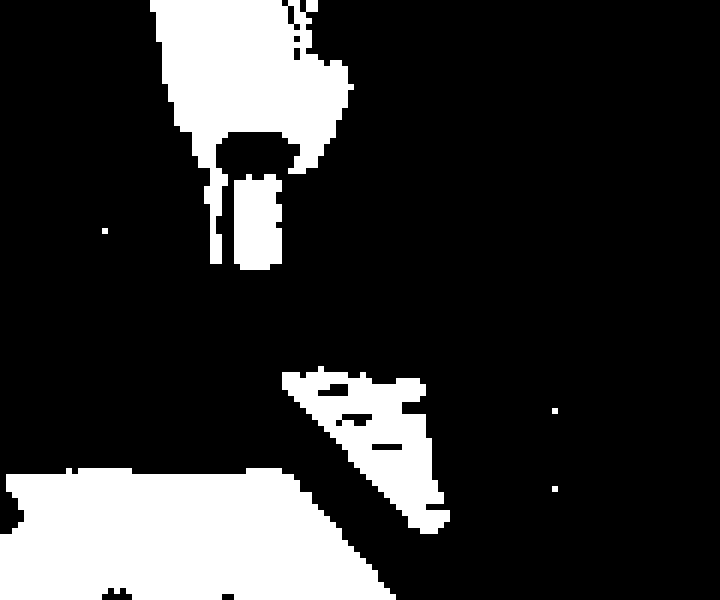

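Seen from the scene camera, the shut fingertips end at about z=114 with the TCP at 110. The text puts them 19 mm below the TCP, so I'll settle it with a gentle touch on the bench here, clear of the block.

```bash
python3 - <<'E'
from rig import bot
from h import *
s=bot.read_state();p=s['ee_pos']
bot.servo_line([p[0],p[1],34],speed=120)
print(bot.read_state()['ee_pos'])
r=bot.servo_line([p[0],p[1],4],speed=15,until_force=5)
s=bot.read_state();print(r,s['clock'],s['ee_pos'],s['ft_force'])
c=snap(bot,'a3')['scene']
cv2.imwrite('pics/a3z.png',cv2.resize(c['image'][200:300,280:400],None,fx=6,fy=6))
E
```

```text
[ 423.70255648 -251.26337631   34.56011276]
False 7.9917 [ 423.42751887 -251.05384066    4.05003135] [ 0.81261032 -0.11232946 -0.05233999]
```

View pics/a3z.png

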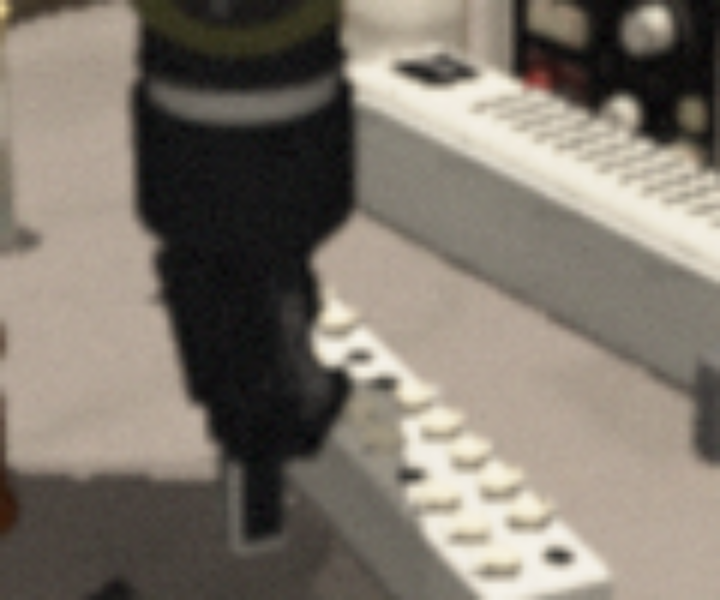

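The arm went to z=4 without contact, so the tips really stand a little above the reported TCP rather than 19 mm below. I'll finish the touch to get the exact offset.

```bash
python3 - <<'E'
from rig import bot
from h import *
s=bot.read_state();p=s['ee_pos']
r=bot.servo_line([p[0],p[1],-12],speed=15,until_force=5)
s=bot.read_state();print(r,s['clock'],s['ee_pos'],s['ft_force'])
bot.servo_line([p[0],p[1],10],speed=80)
E
```

```text
True 8.6917 [ 423.40461935 -251.0661418    -3.10729508] [-1.35463674  1.72776902  7.41440121]
```

Measured: tip height = reported z + 3 shut, and about + 16 open. Now push A: both open fingers against the front side, pushing along its normal.

```bash
python3 - <<'E'
from rig import bot
from h import *
bot.move_gripper(85)
u,n=un(.2); c0=np.array([-152.6,-108.5]); q=att(.2,True)
w=C2W(c0-n*54); bot.servo_line([*w,-8],q,speed=80)
c1=np.array([-72.8,-108])
w=C2W(c1-n*34)
r=bot.servo_line([*w,-8],q,speed=45,until_force=25)
s=bot.read_state();print(r,s['clock'],s['ee_pos'],s['ft_force'],w)
snap(bot,'b1')
w=C2W(c1-n*60);bot.servo_line([*w,-8],q,speed=100)
bot.servo_line([*w,60],q,speed=150)
s=bot.read_state();print(s['clock'])
snap(bot,'b2')
E
```

```text
False 12.525 [ 524.59728368 -257.47739541   -8.00933164] [-1.93792916  0.34512006 -1.22650625] [ 524.63076358 -257.50650272]
13.6333
```

View pics/b1.png

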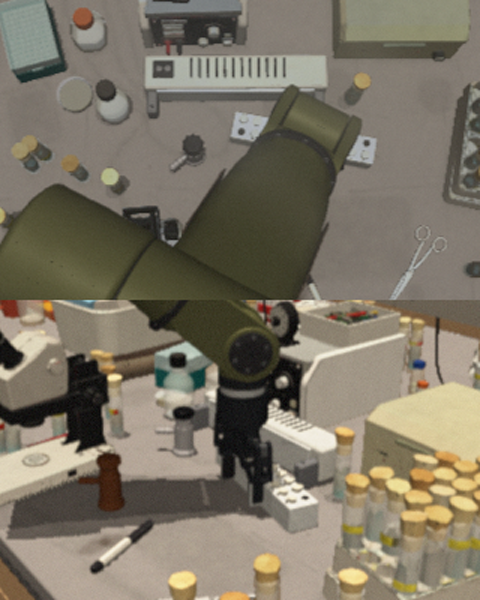

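View pics/b2.png

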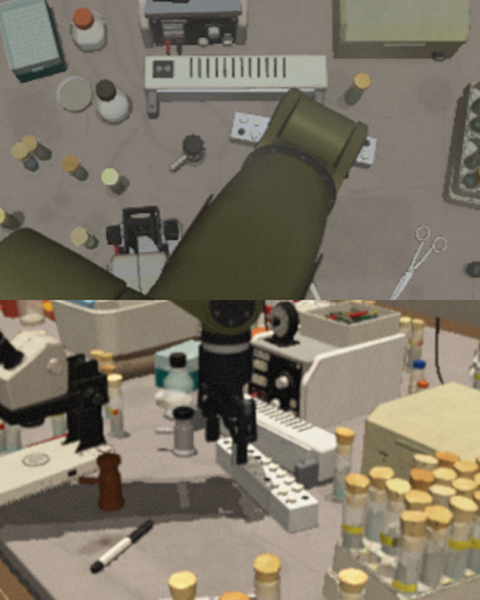

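```bash
cat >> h.py <<'E'
def meas(c,ylo=-240,yhi=130,xlo=-140,xhi=-34,zlo=33,zhi=46):
    P=cloud(c).reshape(-1,3); d=P[:,:2]-O; q=np.stack([d@XD,d@YD],1)
    rgb=c['image'].reshape(-1,3).astype(int); 
    k=(P[:,2]>zlo)&(P[:,2]<zhi)&(q[:,0]>xlo)&(q[:,0]<xhi)&(q[:,1]>ylo)&(q[:,1]<yhi)&(rgb.min(1)>95)
    m=k.reshape(480,640).astype(np.uint8)
    m=cv2.morphologyEx(m,cv2.MORPH_OPEN,np.ones((3,3),np.uint8)).ravel()>0
    # fixed-height raycast of mask pixels on the 40 mm plane (less noise than depth)
    v,u=np.nonzero(m.reshape(480,640)); w=ray(c,np.stack([u,v],1),40)[:,:2]-O
    q=np.stack([w@XD,w@YD],1).astype(np.float32)
    (cx,cy),(a,b),_=rr=cv2.minAreaRect(q); bx=cv2.boxPoints(rr)
    e=max(((bx[i]-bx[i-1]) for i in range(4)),key=np.linalg.norm); e=e if e[1]>0 else -e
    return np.array([cx,cy]).round(1),round(float(np.arctan2(e[0],e[1])),3),(round(a,1),round(b,1)),len(q)
E
python3 - <<'E'
from h import *
print(meas(dict(np.load('top0.npz')),xlo=-220)); print(meas(dict(np.load('scene0.npz')),xlo=-220))
for f in('b1','b2'): 
  for n in('top','scene'): print(f,n,meas(dict(np.load(f'{f}_{n}.npz'))))
E
```

```text
(array([-141.5,  -60.9]), 0.201, (338.5, 46.7), 1350)
(array([-145.5,  -63.1]), 0.208, (348.6, 48.9), 954)
b1 top (array([-78.2, -62.7]), -0.011, (85.1, 340.1), 518)
b1 scene (array([-94.8, -64.1]), -0.008, (68.1, 349.6), 460)
b2 top (array([-78.2, -62.7]), -0.011, (85.0, 340.1), 465)
b2 scene (array([-85. , -63.9]), -0.018, (91.1, 350.0), 776)
```

```bash
python3 - <<'E'
from h import *
k=dict(yhi=40)
print(meas(dict(np.load('top0.npz')),xlo=-220,**k)); print(meas(dict(np.load('scene0.npz')),xlo=-220,**k))
for f in('b1','b2'): 
  for n in('top','scene'): print(f,n,meas(dict(np.load(f'{f}_{n}.npz')),xlo=-120,ylo=-235,xhi=-35,**k))
E
```

```text
(array([-151.5, -109.7]), 0.201, (238.8, 46.7), 1331)
(array([-155.9, -112.6]), 0.208, (247.4, 48.9), 927)
b1 top (array([ -74.2, -112.2]), 0.197, (239.2, 46.2), 484)
b1 scene (array([ -94.2, -186.7]), 0.206, (101.6, 50.9), 409)
b2 top (array([ -73.8, -112.2]), 0.198, (239.0, 46.7), 431)
b2 scene (array([ -79.1, -114.5]), 0.207, (246.7, 51.0), 723)
```

```bash
python3 - <<'E'
from rig import bot
from h import *
u,n=un(.2); c0=np.array([-74.5,-112.2]); q=att(np.pi/2+.2)
w=C2W(c0-u*155); print(w,bot.ik([*w,90],q))
p=bot.read_state()['ee_pos']; bot.servo_line([*p[:2],90],speed=200)
bot.move_to([*w,90],q)
bot.move_gripper(12)
bot.servo_line([*w,5],q,speed=150)
print(bot.read_state()['clock'],bot.read_state()['grip_width'])
w=C2W(c0+u*50-u*131)
r=bot.servo_line([*w,5],q,speed=50,until_force=22)
s=bot.read_state();print(r,s['clock'],s['ee_pos'],w,s['ft_force'])
o=snap(bot,'c1')
for k in o: print(k,meas(o[k],xlo=-120,ylo=-200,xhi=-35,yhi=80))
E
```

```text
[ 521.30640221 -420.3397558 ] [-7.33264476e-01  6.93312665e-01  1.27126096e+00 -4.44089210e-16
  1.17701903e+00 -5.07764476e-01]
16.9917 11.95113420556215
False 18.625 [ 537.81564816 -348.10919165    4.88923209] [ 537.85233833 -348.21325583] [0.46055644 0.09184292 0.25764342]
scene (array([-80.5, -29.4]), 0.094, (198.5, 86.9), 440)
top (array([-57.8, -33.2]), 0.2, (174.6, 46.8), 891)
```

View pics/c1.png

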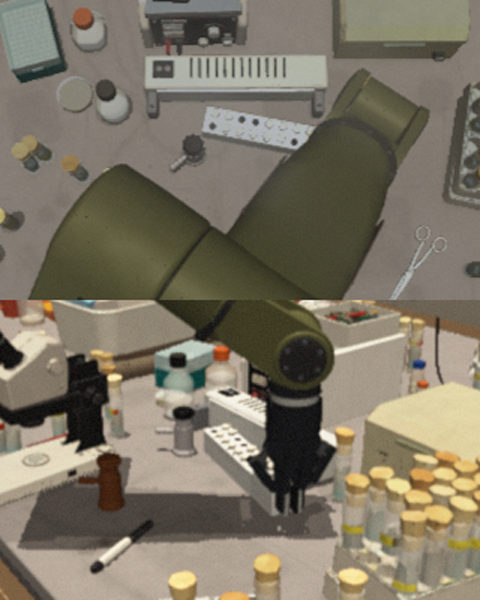

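```bash
python3 - <<'E'
from rig import bot
from h import *
u,n=un(.2); c0=np.array([-74.5,-112.2]); q=att(np.pi/2+.2)
w=C2W(c0+u*109-u*131)
r=bot.servo_line([*w,5],q,speed=45,until_force=22)
s=bot.read_state();print(r,s['clock'],s['ee_pos'],w,s['ft_force'])
o=snap(bot,'c2')
for k in o: print(k,meas(o[k],xlo=-120,ylo=-200,xhi=-1,yhi=115))
cv2.imwrite('pics/c2t.png',cv2.resize(o['top']['image'][170:290,250:410],None,fx=5,fy=5,interpolation=cv2.INTER_CUBIC))
E
```

```text
False 20.1833 [ 551.12022178 -290.76511174    5.11864861] [ 551.04436847 -290.70699234] [-0.06464276  0.86998051 -0.54252891]
scene (array([-60.2, -19. ]), -0.093, (106.1, 257.8), 381)
top (array([-77. ,  32.9]), 0.191, (170.3, 111.4), 941)
```

View pics/c2t.png

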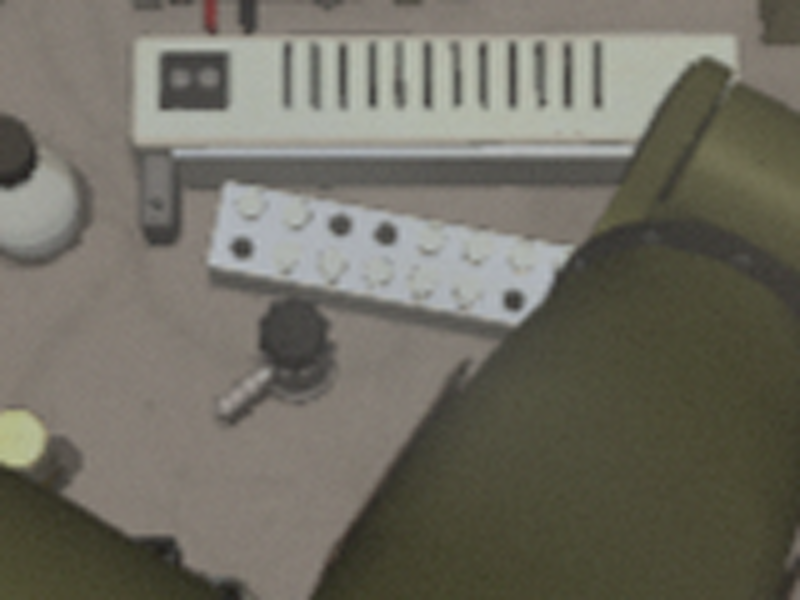

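View pics/c2.png

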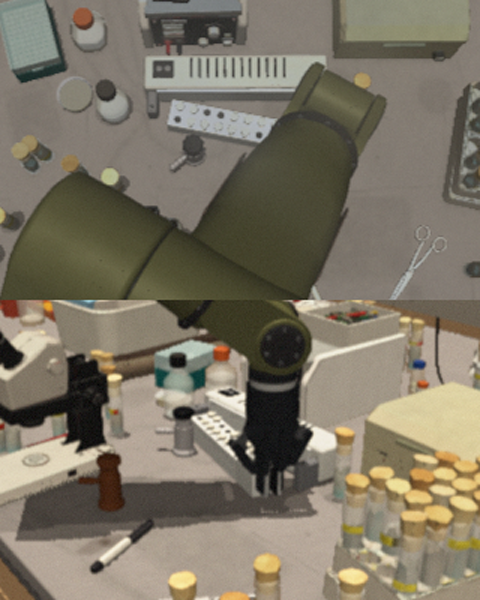

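```bash
python3 - <<'E'
from h import *
c=dict(np.load('c2_top.npz'))
f=lambda p,z:W2C(ray(c,[[250+p[0]/5,170+p[1]/5]],z)[0]).round(1)
print('BL',f((228,183),40),'FL',f((211,265),40),'back pt',f((570,243),40),'front pt',f((515,328),40))
print('cheek inner front top',f((178,238),44),'inner',f((178,160),44),'outer front',f((143,238),44))
print('tap wheel',f((293,332),80),'foot front',f((300,380),8))
print('face top edge',f((250,143),66),f((550,143),66),f((250,155),62),'face foot?',f((400,186),0))
E
```

```text
BL [ -8.8 103.7] FL [-51.2 111.9] back pt [-40.8 -67.2] front pt [-84.2 -39.1]
cheek inner front top [-38.3 128.2] inner [  2.1 128.6] outer front [-38.2 145.6]
tap wheel [-94.9  69.8] foot front [-103.3   68.3]
face top edge [ 4.  91.5] [  3.3 -56.3] [-0.9 91.7] face foot? [ 0.8 16.8]
```

The left end is in behind the tap: back-left corner at bay coordinates (-9,104), front-left at (-51,112), right end still out at x≈-78. I'll push another 8 mm along the axis. Then I'll re-place the open fingers on the front side and swing the block about its left back corner.

```bash
python3 - <<'E'
from rig import bot
from h import *
u,n=un(.2); c0=np.array([-74.5,-112.2]); q=att(np.pi/2+.2)
w=C2W(c0+u*117-u*131)
r=bot.servo_line([*w,5],q,speed=30,until_force=15)
s=bot.read_state();print(r,s['clock'],s['ft_force'])
w=C2W(c0+u*117-u*160); bot.servo_line([*w,5],speed=150); bot.servo_line([*w,90],speed=200)
c=np.array([-53.8,-9.8])+8*u
q=att(.2,True); w=C2W(c-60*n-45*u)
print(w,bot.ik([*w,90],q),bot.ik([*w,90],att(.2)))
bot.move_to([*w,90],q if abs(bot.ik([*w,90],q)[5]+.5)<abs(bot.ik([*w,90],att(.2))[5]+.5) else att(.2))
bot.move_gripper(85)
s=bot.read_state();print(s['clock'],s['grip_width'])
o=snap(bot,'d1')
cv2.imwrite('pics/d1t.png',cv2.resize(o['top']['image'][170:290,250:410],None,fx=5,fy=5,interpolation=cv2.INTER_CUBIC))
E
```

```text
False 20.7 [-0.9557125   0.09870962 -0.36458326]
[ 512.51370388 -190.07268873] [-4.22145897e-01  4.46321429e-01  1.66637722e+00 -4.44089210e-16
  1.02889401e+00  1.37415043e+00] [-4.22145897e-01  4.46321429e-01  1.66637722e+00 -4.44089210e-16
  1.02889401e+00 -1.76744222e+00]
23.5917 84.92275119588496
```

View pics/d1.png

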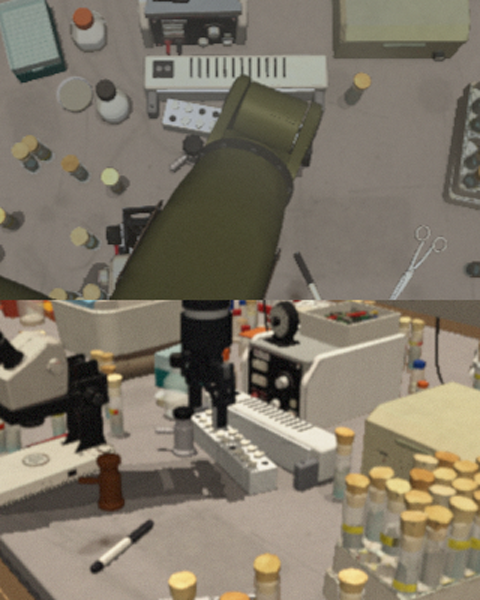

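View pics/d1t.png

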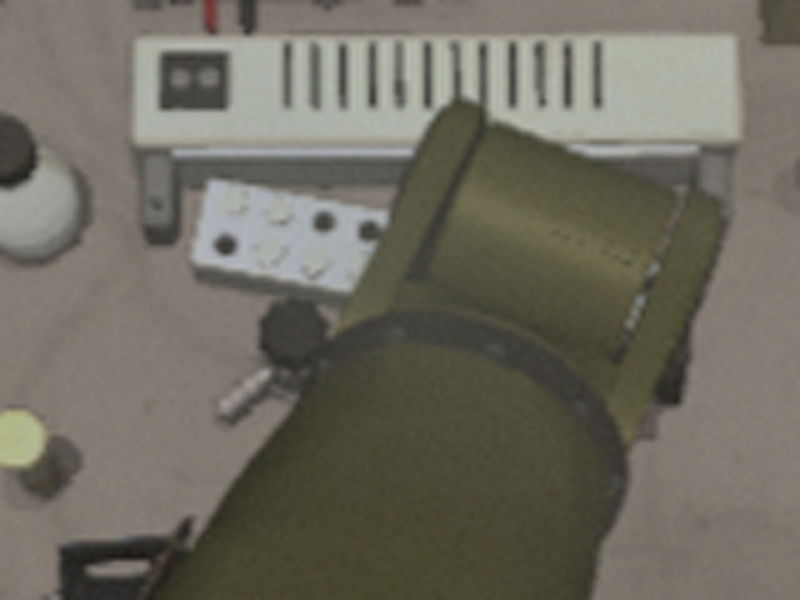

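```bash
python3 - <<'E'
from rig import bot
from h import *
u,n=un(.2); c=np.array([-53.8,-9.8])+8*u
BL=c+120*u+23*n; print('BL',BL)
p=bot.read_state()['ee_pos']
bot.servo_line([*p[:2],-8],att(.2),speed=150)
def tcp(a,off=34,dx=0):
    u,n=un(a); return C2W(BL+np.array([dx,0])-120*u-23*n-off*n-45*u)
bot.servo_line([*tcp(.2,35),-8],att(.2),speed=60,until_force=15)
fs=[]
for a in(.15,.1,.05,.0):
    r=bot.servo_line([*tcp(a),-8],att(a),speed=25,until_force=20)
    s=bot.read_state(); fs.append(s['ft_force'].round(1) if hasattr(s['ft_force'],'round') else s['ft_force']); 
    if r: print('force stop',a);break
print(s['clock'],s['ee_pos'],tcp(0),fs)
o=snap(bot,'e1')
cv2.imwrite('pics/e1t.png',cv2.resize(o['top']['image'][170:290,250:410],None,fx=5,fy=5,interpolation=cv2.INTER_CUBIC))
E
```

```text
BL [ -5.82879437 111.07912736]
27.0917 [ 569.36251915 -211.37817155   -7.97677087] [ 569.11679849 -211.30138194] [array([ 0.8, -0.1,  0.6]), array([-0. , -0.3, -0.1]), array([-0.4,  0.4,  1. ]), array([-0.6,  0.7, -0.4])]
```

View pics/e1.png

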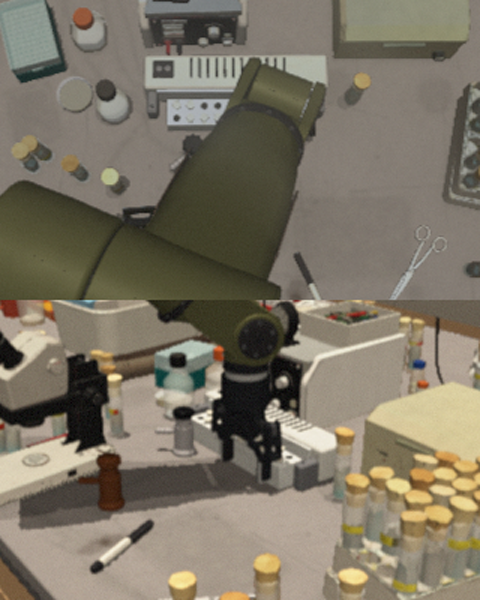

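View pics/e1t.png

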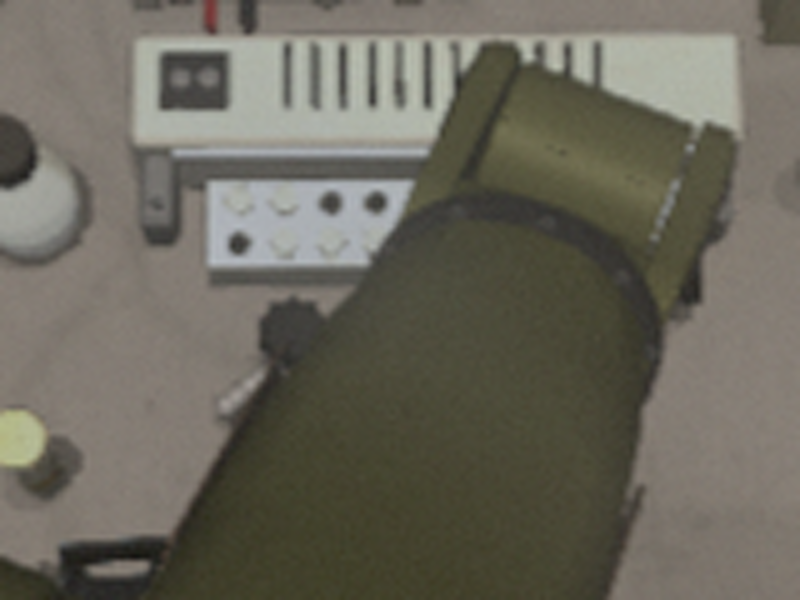

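The block is swung parallel, with about 12 mm gap at the left cheek (11 mm would be centred). Now a slow push straight in until it seats.

```bash
python3 - <<'E'
from rig import bot
from h import *
p=np.array(bot.read_state()['ee_pos'])
t=p[:2]+XD*20
r=bot.servo_line([*t,p[2]],att(0),speed=12,until_force=18)
s=bot.read_state();print(r,s['clock'],(np.array(s['ee_pos'])[:2]-p[:2])@XD,s['ft_force'],s['moment'])
o=snap(bot,'f0')
e=np.array(s['ee_pos'])[:2]-XD*30
bot.servo_line([*e,p[2]],speed=100); bot.servo_line([*e,100],speed=200)
w=[400,-330,200]; bot.move_to([380,-330,200],att(0)); 
s=bot.read_state();print(s['clock'],s['ft_force'])
o=snap(bot,'f1')
cv2.imwrite('pics/f1t.png',cv2.resize(o['top']['image'][170:290,250:410],None,fx=5,fy=5,interpolation=cv2.INTER_CUBIC))
cv2.imwrite('pics/f1s.png',cv2.resize(o['scene']['image'][190:290,300:430],None,fx=6,fy=6,interpolation=cv2.INTER_CUBIC))
E
```

```text
True 28.0083 6.464086197926788 [0.62381405 0.92458791 0.09391677] [-0.01586624 -0.08929199 -0.02728912]
30.15 [-0.70280883 -0.15357158 -0.31713805]
```

View pics/f1t.png

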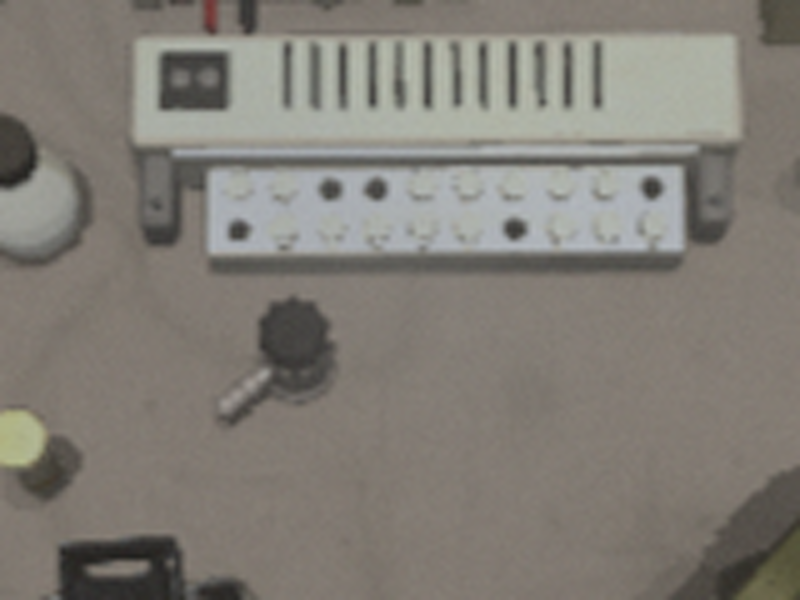

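View pics/f1s.png

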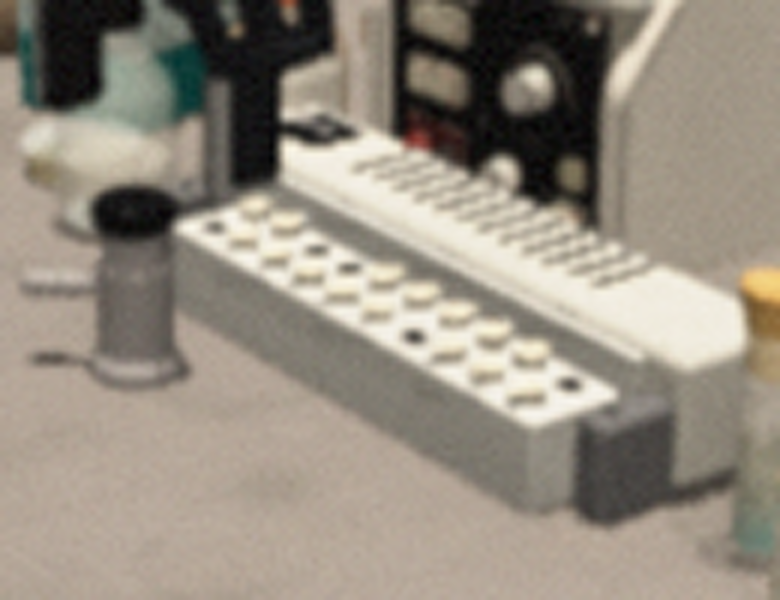

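```bash
python3 - <<'E'
from h import *
for nm in('top','scene'):
    c=dict(np.load(f'f1_{nm}.npz'));P=cloud(c).reshape(-1,3);d=P[:,:2]-O;q=np.stack([d@XD,d@YD],1);z=P[:,2]
    for lo in range(-110,110,30):
        b=(q[:,1]>lo)&(q[:,1]<lo+30)
        top=q[b&(z>36)&(z<43)&(q[:,0]>-60)&(q[:,0]<15)][:,0]
        face=q[b&(z>48)&(z<57)&(q[:,0]>-15)&(q[:,0]<15)][:,0]
        front=q[b&(z>8)&(z<30)&(q[:,0]>-65)&(q[:,0]<-20)][:,0]
        print(nm,lo,'top',np.percentile(top,[3,97]).round(1),'face',np.median(face).round(1),len(face),'front',np.median(front).round(1),len(front))
c=dict(np.load('f1_top.npz'))
f=lambda p,z:W2C(ray(c,[[250+(p[0]-2)/5,170+(p[1]-2)/5]],z)[0]).round(1)
for p in((208,167),(685,167),(208,256),(685,256)): print(f(p,40))
print('cheeks inner',f((178,200),44),f((697,200),44),'front',f((160,238),44),f((712,235),44))
g=c['image'][:,:,:].mean(2); 
for u in(300,340,380): print(u,g[196:224,u].round(0).astype(int), [f(((u-250)*5+2,(v-170)*5+2),40)[0] for v in(200,202,204,206)])
E
```

```text
top -110 top [-44.2   1.8] face 3.2 38 front -44.3 28
top -80 top [-44.    1.6] face 2.8 29 front -44.0 33
top -50 top [-43.7   2.1] face 3.1 32 front -44.2 25
top -20 top [-43.5   2.4] face 2.8 32 front -44.0 26
top 10 top [-43.9   0.8] face 3.4 33 front -43.9 29
top 40 top [-43.8   1.1] face 3.5 26 front -43.9 23
top 70 top [-43.    2.5] face 2.1 38 front -43.9 26
top 100 top [-43.4   2.6] face 4.0 34 front -43.8 12
scene -110 top [-46.8   0.6] face 0.3 36 front -45.9 74
scene -80 top [-47.4   0.4] face 0.5 36 front -45.8 67
scene -50 top [-47.1   1.7] face 0.3 32 front -45.9 63
scene -20 top [-46.6   0.9] face 0.3 34 front -45.7 61
scene 10 top [-46.8   1.6] face -0.0 30 front -45.9 59
scene 40 top [-46.3   1.4] face 0.3 27 front -45.8 52
scene 70 top [-46.2   1.8] face 0.5 26 front -45.9 52
scene 100 top [-47.5   0.2] face 1.5 4 front -45.5 25
[  0.6 114.8]
[  -0.6 -124.8]
[-45.6 114.4]
[ -46.7 -123.5]
cheeks inner [-17.6 129.4] [ -18.9 -129.8] front [-37.2 138.1] [ -37.  -136.7]
300 [171 164 149 146 166 118  88 115 164 172 168 165 153 169 174 175 174 173
 174 148 155 173 174 175 158 111  87  86] [np.float64(8.4), np.float64(3.1), np.float64(-2.1), np.float64(-7.3)]
340 [173 164 144 148 172 120  84 152 175 165 173 158 173 178 177 179 176 173
 169 163 169 173 176 177 139 100  90  90] [np.float64(7.9), np.float64(2.6), np.float64(-2.6), np.float64(-7.8)]
380 [172 160 133 163 146 103  87 158 177 120  73  67  66  90 163 176 176 172
 174 174 175 150 144 130 112  90  82  80] [np.float64(7.3), np.float64(2.1), np.float64(-3.1), np.float64(-8.3)]
```

In both views the front side stands 46–47 mm before the cold face along the whole length. That means the 46 mm block is flush at both ends, and it is about 5 mm right of the bay's middle. The hand is clear, so I'm handing in.

```bash
python3 - <<'E'
from rig import bot
from h import *
a=dict(np.load('top0.npz'));b=dict(np.load('f1_top.npz'))
d=cv2.absdiff(a['image'],b['image']).max(2)
for n,p in(('bottle',(254,207)),('spare',(420,194)),('stop',(254,259)),('dish',(229,203)),('tips',(200,165))): print(n,(d[p[1]-12:p[1]+12,p[0]-12:p[0]+12]>30).sum())
print(bot.read_state()['clock']); bot.finish_job()
E
```

```text
bottle 0
spare 0
stop 0
dish 0
tips 0
30.25
the job is handed in; nothing more can be done
```

The block is in the bay with its long back side flush against the cold face, and I handed the job in at 30.3 s. No verdict was reported.

**How it went:** I pushed the block's front side towards the bay with both open fingers. Then I pushed its right end along its axis until the left end was in behind the tap, at an angle of about 0.2 rad. I swung the right end in about the left back corner and seated the block with a slow push that stopped when the 18 N force guard tripped.

**Last checks:**
- **Flush:** the front side stands 46.1 mm (scene camera) to about 47 mm (top camera) before the cold face along the whole length. The block is 46 mm deep, so the gap is about 0–1 mm at both ends.
- **Centring:** the block's middle is about 5 mm right of the bay's middle, within the 20 mm allowed.
- **Bystanders:** the before and after pictures show no change at the bottle, the two vials, the dish or the tip box.
- **Hand:** it is clear of everything.

**Disagreements:**
- **Fingertips:** they were not 19 mm below the reported TCP as stated. A gentle touch on the bench put them about 3 mm above it when shut, and the camera showed about 14 mm more when open, so I worked with the measured offset.
- **Cameras:** the two differ by 2–4 mm in x. I judged the flush fit from differences within each view.

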